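# Lock the grinder shaft before service

## Task

Lock the grinder's shaft: with a fingertip, push the black pin round until the slot in the orange disc lines up with the steel bar, then push the bar's red head so that the bar slides through the slot until the head is fully home against its two stop posts. The bar stays in its guide: only push it, do not lift it out, and leave the loose things around it where they are.

Things in the scene. Friction and masses are not known exactly. Their poses are not given: they have to be found in the camera images.
- drive_unit: Grinder drive unit, fixed: brushed metal chassis, 45 mm tall, x -205 to +85 and y -75 to +75 mm from its origin, which lies on the bench under the disc's axis. Its x axis is the direction in which the bar is pushed, z up. On top, along y = 0: a dark guide for the bar, x -190 to -46 mm, floor at z 51, walls 18 mm apart inside, 28 outside, up to z 58.
- stop_posts (a point): Point midway between the two dark stop posts at the disc end of the guide, level with their back faces (x -56 mm, z 75 mm of the drive unit). The posts reach from here 10 mm towards the disc, stand 12 to 21 mm either side of the guide's middle, tops at z 91 mm.
- catch (a point): Middle of the catch beyond the disc: two dark lips with a 20 mm gap that the bar's nose enters, 53 mm past the disc's axis; lips 16 mm long, out to 20 mm either side, tops at z 63 mm (the height of this point).
- lock_disc (a joint): Angle (rad) of the orange disc, counter-clockwise from above. Disc 84 mm across, top at z 65 mm; a 20 mm wide slot, open at the top, runs right across its middle. The slot lines up with the bar at 0 and, the other way round, at pi: either serves. Stops at -0.4 and 3.54; starts between 0.5 and 2.64. It turns stiffly (about 2 N at the pin) and stays where it is left.
- disc_pin (a point): Middle of the top of the black round pin (12 mm thick, 32 mm tall, from z 65 to 97 mm) on the disc, 28 mm from its axis, at right angles to the slot: in the drive unit's frame in direction (joint angle - pi/2) from the axis, on the catch's side at the start. Its x axis lies along the slot.
- lock_bar: Loose bright steel bar in the open-topped guide, 15 mm wide, 12 mm high, 0.15 to 0.31 kg. Origin on its underside below the front face of its red head; x axis towards the tapered nose, 122 mm ahead; z up. Starts with the origin 172 to 190 mm behind the disc's axis; home, the head's front touches the stop posts, 56 mm behind the axis. Slides with under 4 N unless blocked.
- bar_push (a point): Centre of the back face of the bar's red head, where to push: upright, 8 mm thick, 42 mm wide, 30 mm tall (z 66 to 96 mm above the bench), clear above the guide walls. 8 mm behind and 30 mm above the bar's origin.
- bushing: Bystander: loose brass bushing, 26 mm in diameter, 22 mm tall, standing on the chassis beside the guide. Origin at the centre of its underside.
- tape_roll: Bystander: roll of beige masking tape lying flat on the bench, 90 mm in diameter, 24 mm tall. Origin at the centre of its underside.
- screwdriver: Bystander: green screwdriver lying on the bench, 190 mm long, 26 mm thick. Origin at mid-length on its underside, x towards the tip.
- marker: Bystander: white marker with a blue cap lying on the bench, 130 mm long, 16 mm thick. Origin at mid-length on its underside, x towards the cap.
Mind the look-alikes: they are no part of the job. There is more than one size of the lock_bar; the job needs the largest.

How it is judged (in metres and radians):
On the way, in this order (a step that is already met when the one before it is completed fails the run):
1. the disc's slot is lined up with the bar (within 0.12 rad), the bar not yet home (angle between the x axis of disc_pin and the x axis of drive_unit, either way round below 0.12 rad and x of lock_bar in the frame of drive_unit below -0.1 m), for 0.2 s.
2. the bar is pushed through the slot, home against the stop posts (x of lock_bar in the frame of drive_unit above -0.061 m and y of lock_bar in the frame of drive_unit between -0.006 and 0.006 m and z of lock_bar in the frame of drive_unit below 0.056 m and angle between the x axis of lock_bar and the x axis of drive_unit, either way round below 0.1 rad), for 0.2 s.
At the end, for the whole second after the job is handed in: The bar lies at rest in its guide, through the disc's slot, with its head within 5 mm of the stop posts; the slot is within 0.12 rad of the bar's line; each of the four bystanders is within 30 mm of where it started (all of step 2 and angle between the x axis of disc_pin and the x axis of drive_unit, either way round below 0.12 rad and linear speed of lock_bar below 0.02 m/s and velocity of joint lock_disc between -0.1 and 0.1 rad/s and distance of each of bushing, tape_roll, screwdriver, marker from where it was at the start of the episode below 0.03 m); the robot touches nothing.
It fails at once if the bar is lifted more than 12 mm off its guide, or its head more than 15 mm (z of lock_bar in the frame of drive_unit above 0.063 m or z of bar_push in the frame of drive_unit above 0.096 m).
It fails at once if the bushing is picked up or moved more than 30 mm (distance of bushing from where it was at the start of the episode above 0.03 m or height (world z) of bushing above 0.06 m).
It fails at once if the tape roll is picked up or moved more than 30 mm (distance of tape_roll from where it was at the start of the episode above 0.03 m or height (world z) of tape_roll above 0.015 m).
It fails at once if the screwdriver is picked up or moved more than 30 mm (distance of screwdriver from where it was at the start of the episode above 0.03 m or height (world z) of screwdriver above 0.015 m).
It fails at once if the marker is picked up or moved more than 30 mm (distance of marker from where it was at the start of the episode above 0.03 m or height (world z) of marker above 0.015 m).
It also fails if it takes over 48 s, if anything falls off the work surface, if the arm or the gripper's body presses on something with over 40 N, if the wrist force passes 120 N, or if a joint passes its speed limit or range.

## Robot

A 6-joint arm with a two-finger parallel gripper is mounted at the origin on the work surface. World frame = base frame: x ahead of the robot, y to its left, z up, the work surface at z = 0. Lengths are in mm, angles in rad, forces in N, time in s.
With the tool pointing down it reaches from about 350 to 975 mm from the base axis. Payload 7.1 kg.
Tool frame: the origin (TCP) lies midway between the tips of the shut fingers; the grasp point (between the pads) lies 19 mm behind it (ctrl.grip_depth is the distance from the TCP to the grasp point, in mm); z points along the fingers, y is the line along which they close (so a half turn about z gives the same grasp; the last joint's range is limited). The gripper opens to 88 mm and grips with 3 to 60 N. Pads are 20 mm wide; open, the fingers measure 115 mm over their backs; the gripper's body (75 mm by 178 mm) begins 61 mm behind the grasp point.
Start: joints at [1.291, 0.423, 1.63, -0, 1.089, -0.019], TCP at [161.127, 603.857, 222.675] pointing down, gripper open.
Joint ranges: [-3, 3], [-0.9, 2.11], [0.09, 2.58], [-1.31, 4.45], [0.11, 2.69], [-2.54, 2.54]. Speed limits (rad/s): [2.39, 2.39, 3.01, 3.14, 3.14, 3.14].

## Interface

Orientations are given as a rotation vector (axis times angle).
In Python, from workcell import ctrl, cams gives the robot as it stands.
- The arm moves only by the tool move_arm, never from a script. Its argument "steps" is a list of rows, each a list of 3 entries, a list of its own where there are three numbers: the shift along the tool's x, y, z in units of 25 mm (1.0 is 25 mm), then the turn about the tool's z in units of 5 degrees (1.0 is 5 degrees), then the closure, from 0 (fully open) to 1 (shut). A call has 1 to 20 rows; each row shifts and turns the commanded pose from where the row before left it, along the tool's axes as they then stand; what a row does not reach is not made up. A row lasts 1/12 s, in which the tool goes at most 41.7 mm and 7.16 degrees, less where a joint would pass 70% of its speed; a pose out of reach is approached as far as the arm can. A call is refused whole if a number of a shift passes 1 or a number of a turn 1, either way. A call with a gripper value outside its range is refused whole. The fingers move at their own pace and stop on an object; the grip force is fixed at half the most. Time passes only in rows, so rows that do not move let the fingers close. It gives the time, the measured TCP pose, the force, the opening and the grip force at its end, in the units of the state.
- ctrl.get_obs(): the state, without advancing time (a new reading comes with each control period).
- cams.get_image(name): name is "scene" or "side" or "wrist"; returns a dict with "image" (384x512x3 uint8, red, green, blue), "camera_matrix" (3x3 intrinsics, pixels), "xyz" and "rotation" of the camera in the world; the wrist camera has in their place "mount" (4x4, takes a point from camera to tool coordinates, whose origin is the TCP and whose axes are the flange's). Camera axes: x right, y down, z forward; pixel columns grow to the right and rows downward; lengths in mm; the calibration is good to about 2 mm. The wrist camera is an equidistant fisheye: a pixel r from the principal point sees the ray r / f radians off the axis. A picture is of the moment at which its call begins: read the wrist's pose just before it. There is no depth.
- ctrl.close_job(): hands the job in; it is judged then, once.
Trained networks look in the newest picture that a camera, given by its name, has taken for a name from the list of things; names that differ only in an ending like _2 or _b are one class to them, and where a whole thing is asked for, a point or a joint stands for the part that bears it (a point fixed in the world has none). Each returns a list of dicts, best first, with "p" (0 to 1); they miss things now and then, are a little off and sometimes report something else, mostly with a low value. They report only what shows in the picture. A call takes as long as a camera call. They do not tell look-alikes from the thing itself.
- cams.boxes_of(camera, thing): "rect" ([centre column, centre row, width, height] in pixels, round what is visible of it).
- cams.cut_out(camera, thing): "pixels" (384x512 bool, what is visible of it) and "rect" ([centre column, centre row, width, height] in pixels, round what is visible of it).
The state is a dict: "t": time; "qpos": joint angles; "qvel": joint speeds; "joint_torque": joint torques, N m; "ee_pos": TCP position; "orientation": TCP orientation; "ft_force": force on the tool from outside, world axes, zero at the start; "moment": the same for the moment, N m; "width": finger opening in mm; "grasp_force": force on a finger pad.
Only numpy, scipy, OpenCV 4.12 (cv2) and the standard library are available. Lean on these libraries where they do the work, as an engineer would, in place of code of your own. Each camera call takes 0.05 s, during which the arm holds its last target. There are 200 camera calls.

## Working session

There is one attempt and no reset: what is moved stays moved. The work goes in short steps, Python scripts to look and compute and a tool call to move; the robot and the scene stay as the last step left them, time stands still between calls to the robot, and variables do not carry over. Pictures are saved under pics/ and viewed, at most 10 in all, crops included, and the job is handed in when it is done.

Besides the shell and the picture viewer there is one more tool, called after "Request:" as name(argument=value, ...) on one line, values as JSON. move_arm: Moves the arm, as the interface text tells. Its arguments: {"type":"object","properties":{"steps":{"type":"array"}},"required":["steps"]}

```bash
mkdir -p pics
cat > h.py <<'E'
import numpy as np, cv2
from workcell import ctrl, cams
from scipy.spatial.transform import Rotation as R
E
python3 - <<'E'
from h import *
o=ctrl.get_obs(); print(o['t'],o['ee_pos'],o['orientation'])
print(R.from_rotvec(o['orientation']).as_matrix().round(3))
for c in ['scene','side','wrist']:
    d=cams.get_image(c); cv2.imwrite(f'pics/{c}0.png',d['image'][:,:,::-1])
    np.savez(f'{c}0.npz',**d)
    print(c,{k:np.round(d[k],3).tolist() for k in d if k!='image'})
    for th in ['drive_unit','disc_pin','lock_disc','lock_bar','bar_push','bushing','tape_roll','screwdriver','marker']:
        try: print(th,[(round(b['p'],2),np.round(b['rect']).tolist()) for b in cams.boxes_of(c,th)[:4]])
        except Exception as e: print(th,e)
E
```

```text
0.0 [160.97596405 603.36069122 221.90895209] [-4.08478747e-01 -3.11468778e+00  2.28711341e-03]
[[-0.966  0.258 -0.   ]
 [ 0.258  0.966 -0.001]
 [ 0.    -0.001 -1.   ]]
scene {'camera_matrix': [[403.384, 0.0, 255.839], [0.0, 403.384, 195.833], [0.0, 0.0, 1.0]], 'xyz': [1193.155, -298.556, 710.412], 'rotation': [-1.951, -1.323, 0.577]}
drive_unit [(0.87, [257.0, 219.0, 134.0, 74.0])]
disc_pin [(0.7, [278.0, 202.0, 35.0, 28.0])]
lock_disc [(0.76, [277.0, 204.0, 30.0, 31.0]), (0.7, [261.0, 274.0, 48.0, 39.0])]
lock_bar [(0.77, [159.0, 205.0, 29.0, 11.0]), (0.76, [228.0, 212.0, 56.0, 20.0]), (0.76, [149.0, 247.0, 35.0, 28.0]), (0.2, [280.0, 203.0, 34.0, 32.0])]
bar_push [(0.81, [150.0, 244.0, 34.0, 29.0]), (0.56, [227.0, 211.0, 57.0, 19.0]), (0.48, [162.0, 202.0, 33.0, 16.0]), (0.24, [333.0, 210.0, 17.0, 38.0])]
bushing []
tape_roll [(0.93, [263.0, 274.0, 44.0, 40.0])]
screwdriver [(0.57, [281.0, 200.0, 33.0, 28.0])]
marker [(0.55, [332.0, 209.0, 19.0, 38.0])]
side {'camera_matrix': [[367.301, 0.0, 256.576], [0.0, 367.301, 190.399], [0.0, 0.0, 1.0]], 'xyz': [236.955, -393.357, 610.745], '
[... 369 characters left out ...]
 69.0]), (0.84, [335.0, 313.0, 64.0, 26.0]), (0.58, [276.0, 229.0, 52.0, 48.0])]
bushing [(0.75, [292.0, 219.0, 12.0, 15.0])]
tape_roll [(0.87, [314.0, 198.0, 41.0, 38.0]), (0.49, [294.0, 217.0, 11.0, 14.0])]
screwdriver [(0.81, [190.0, 247.0, 67.0, 58.0]), (0.57, [274.0, 230.0, 51.0, 48.0])]
marker [(0.89, [201.0, 168.0, 49.0, 27.0]), (0.4, [232.0, 190.0, 39.0, 40.0])]
wrist {'camera_matrix': [[297.319, 0.0, 260.152], [0.0, 297.319, 189.087], [0.0, 0.0, 1.0]], 'mount': [[0.0, -0.961, -0.278, 76.566], [1.0, 0.0, -0.0, 1.045], [0.001, -0.278, 0.961, -162.239], [0.0, 0.0, 0.0, 1.0]]}
drive_unit []
disc_pin []
lock_disc []
lock_bar []
bar_push []
bushing []
tape_roll []
screwdriver []
marker []
```

Run:
```python
import cv2
a=cv2.imread('pics/scene0.png')[140:320,100:380]; b=cv2.imread('pics/side0.png')[130:384,140:400]
cv2.imwrite('pics/sc.png',cv2.resize(a,None,fx=2.8,fy=2.8,interpolation=2)); cv2.imwrite('pics/sd.png',cv2.resize(b,None,fx=2.3,fy=2.3,interpolation=2))
```

```text
(no output)
```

View pics/sc.png

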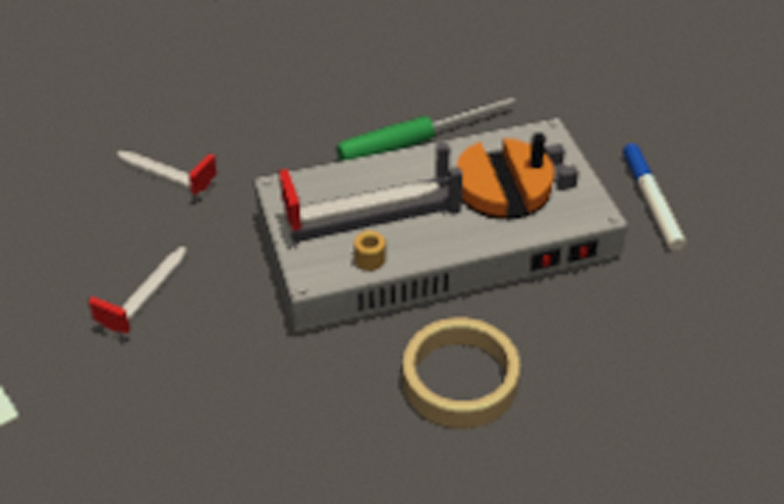

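View pics/sd.png

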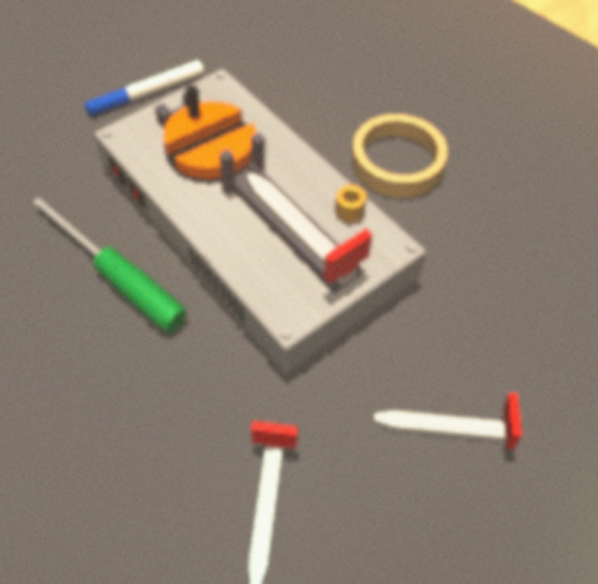

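The scene view shows the bar in the guide with its red head near (289,200) in the crop, and the pin at (538,140). Its slot is far from aligned. The side view agrees, with the head at (348,255) and the pin at (190,95). The two smaller bars lie on the bench. Next I fit the unit's pose from the labelled points.

```bash
cat > fit.py <<'E'
from h import *
from scipy.optimize import least_squares
def load(c):
    d=dict(np.load(f'{c}0.npz')); r=np.array(d['rotation']); M=R.from_rotvec(r).as_matrix() if r.shape==(3,) else r
    return d['camera_matrix'],d['xyz'],M
C={c:load(c) for c in('scene','side')}
def proj(c,P):
    K,t,M=C[c]; q=(P-t)@M; return (q@K.T)[:,:2]/q[:,2:]
def pts(p):
    x,y,yaw,th,s=p
    L=np.array([[-205,75,45],[85,75,45],[85,-75,45],[-205,-75,45],[-51,16.5,91],[-51,-16.5,91],[0,0,65],[28*np.sin(th),-28*np.cos(th),97],[s-8,0,81.]])
    return np.c_[L[:,:2]@np.array([[np.cos(yaw),np.sin(yaw)],[-np.sin(yaw),np.cos(yaw)]])+[x,y],L[:,2]]
S=np.array([[258,183],[556,122],[623,225],[293,308],[442,147],[455,173],[505,177],[538,136],[289,200]])/2.8+[100,140]
D=np.array([[287,350],[97,133],[222,72],[424,252],[227,155],[258,140],[210,140],[190,90],[348,255]])/2.3+[140,130]
f=lambda p:np.r_[(proj('scene',pts(p))-S).ravel(),(proj('side',pts(p))-D).ravel()]
if __name__=='__main__':
    best=min((least_squares(f,[500,200,yw,th,-180],x_scale=[100,100,1,1,20],loss='soft_l1') for yw in(1,1.6,2.2) for th in(.6,1.5,2.4)),key=lambda r:r.cost)
    print(best.x.round(3),best.cost); print(f(best.x).reshape(2,-1,2).round(1).tolist()); np.save('p.npy',best.x)
    P=pts(best.x); print(P.round(1).tolist())
E
python3 fit.py
```

```text
[ 549.717   40.933    1.506    1.55  -177.889] 15.376605476626354
[[[-2.6, -1.1], [0.2, -1.3], [1.4, 0.2], [-1.3, -1.6], [-0.5, 0.2], [-0.6, -0.2], [-1.0, -2.1], [-0.9, 0.3], [-0.1, 0.6]], [[-0.1, -0.0], [-1.8, -0.4], [0.3, -2.3], [2.0, -1.0], [-0.1, -0.4], [0.0, -1.4], [-0.2, -3.1], [0.0, -0.0], [-0.0, -0.2]]]
[[461.7, -158.8, 45.0], [480.3, 130.6, 45.0], [630.0, 120.9, 45.0], [611.4, -168.5, 45.0], [530.0, -8.9, 91.0], [562.9, -11.0, 91.0], [549.7, 40.9, 65.0], [552.1, 68.8, 97.0], [537.8, -144.6, 81.0]]
```

Request:
move_arm(steps=[[[0,0,0],-0.75,1],[[0,0,0],-0.75,1],[[0,0,0],-0.75,1],[[-0.9,-1,0],0,1],[[-0.9,-1,0],0,1],[[-0.9,-1,0],0,1],[[-0.9,-1,0],0,1],[[-0.9,-1,0],0,1],[[-0.9,-1,0],0,1],[[-0.9,-1,0],0,1],[[-0.9,-1,0],0,1],[[-0.9,-1,0],0,1],[[-0.9,-1,0],0,1],[[-0.9,-1,0],0,1],[[-0.9,-1,0],0,1],[[-0.9,-1,0],0,1],[[-0.9,-1,0],0,1],[[-0.9,-1,0],0,1],[[-0.9,-1,0],0,1],[[0,-1,0],0,1]])

```text
t: 3.17
ee_pos: [496.8, 155.1, 223.2]
orientation: [0.103, 3.136, 0.001]
ft_force: [0.1, -1.5, 0.5]
width: 0.6
grasp_force: 0.0
```

```bash
cat >> h.py <<'E'
def unit(p=None):
    o=ctrl.get_obs(); x,y,yaw=(np.load('p.npy') if p is None else p)[:3]
    M=R.from_rotvec(o['orientation']).as_matrix()
    r=np.array([[np.cos(yaw),np.sin(yaw)],[-np.sin(yaw),np.cos(yaw)]])
    return o, r@(o['ee_pos'][:2]-[x,y]), np.degrees(np.arctan2(M[1,1],M[0,1])-yaw)
def wproj(d,o,P):
    M=R.from_rotvec(o['orientation']).as_matrix(); q=(P-o['ee_pos'])@M
    m=d['mount']; q=(q-m[:3,3])@m[:3,:3]
    K=d['camera_matrix']; th=np.arctan2(np.hypot(q[:,0],q[:,1]),q[:,2]); ph=np.arctan2(q[:,1],q[:,0])
    return np.c_[K[0,2]+K[0,0]*th*np.cos(ph),K[1,2]+K[1,1]*th*np.sin(ph)]
def wsnap(n):
    o=ctrl.get_obs(); d=cams.get_image('wrist'); cv2.imwrite(f'pics/{n}.png',d['image'][:,:,::-1])
    np.savez(n+'.npz',**d,ee_pos=o['ee_pos'],orientation=o['orientation']); return o,d
E
python3 - <<'E'
from h import *
from fit import pts
print(unit()[0]['t'],unit()[0]['ee_pos'],unit()[1:])
o,d=wsnap('w1')
im=d['image'][:,:,::-1].copy()
for q in wproj(d,o,pts(np.load('p.npy'))): cv2.circle(im,tuple(int(v) for v in q),3,(255,0,255),1)
print(wproj(d,o,pts(np.load('p.npy'))).round().tolist())
cv2.imwrite('pics/w1o.png',cv2.resize(im,(800,600)))
E
```

```text
3.1667 [496.81402594 155.14219611 223.24494013] (array([110.56659518,  60.14463053]), np.float64(-0.06180791584408318))
[[39.0, 164.0], [237.0, 158.0], [240.0, 270.0], [59.0, 258.0], [119.0, 218.0], [124.0, 243.0], [168.0, 224.0], [184.0, 236.0], [43.0, 223.0]]
```

View pics/w1o.png

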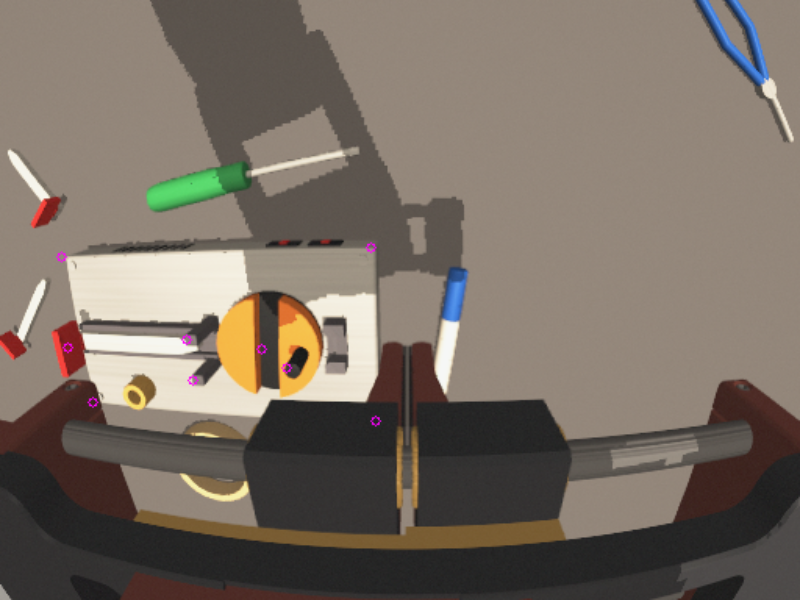

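The wrist view shows the disc at (270,343), the pin top at (291,369) and the head at (68,348). The prediction is about 5 mm off, so I move above the unit and refine it.

Request:
move_arm(steps=[[[-0.6,-1,0],0,1],[[-0.6,-1,0],0,1],[[-0.6,-1,0],0,1],[[-0.6,-1,0],0,1],[[-0.6,-1,0],0,1],[[-0.6,-1,0],0,1],[[0,0,0],0,1],[[0,0,0],0,1]])

```text
t: 3.88
ee_pos: [573.3, 0.2, 222.5]
orientation: [-0.105, -3.14, -0.0]
ft_force: [-0.2, 0.5, 1.1]
width: 0.9
grasp_force: 0.0
```

Run:
```python
from h import *
from fit import pts
print(unit()[0]['t'],unit()[0]['ee_pos'],unit()[1:])
o,d=wsnap('w2')
q=wproj(d,o,pts(np.load('p.npy')));print(q.round().tolist())
x0,y0=np.clip((q.min(0)-25).astype(int),0,None); x1,y1=(q.max(0)+25).astype(int)
f=min(800/(x1-x0),600/(y1-y0)); im=d['image'][y0:y1,x0:x1,::-1]; print(x0,y0,f)
cv2.imwrite('pics/w2c.png',cv2.resize(im,None,fx=f,fy=f,interpolation=2))
for th in ['disc_pin','bar_push']: print(th,[(round(b['p'],2),np.round(b['rect']).tolist()) for b in cams.boxes_of('wrist',th)[:4]])
```

```text
3.8833 [5.73347049e+02 2.09760603e-01 2.22524751e+02] (array([-39.11823747, -26.20242572]), np.float64(-0.14532947779677294))
[[122.0, 92.0], [365.0, 88.0], [358.0, 209.0], [132.0, 209.0], [247.0, 139.0], [247.0, 172.0], [295.0, 152.0], [326.0, 158.0], [127.0, 157.0]]
96 62 2.7210884353741496
disc_pin [(0.81, [298.0, 152.0, 75.0, 74.0])]
bar_push [(0.88, [94.0, 51.0, 46.0, 54.0]), (0.79, [72.0, 150.0, 48.0, 61.0]), (0.64, [180.0, 159.0, 127.0, 41.0])]
```

View pics/w2c.png

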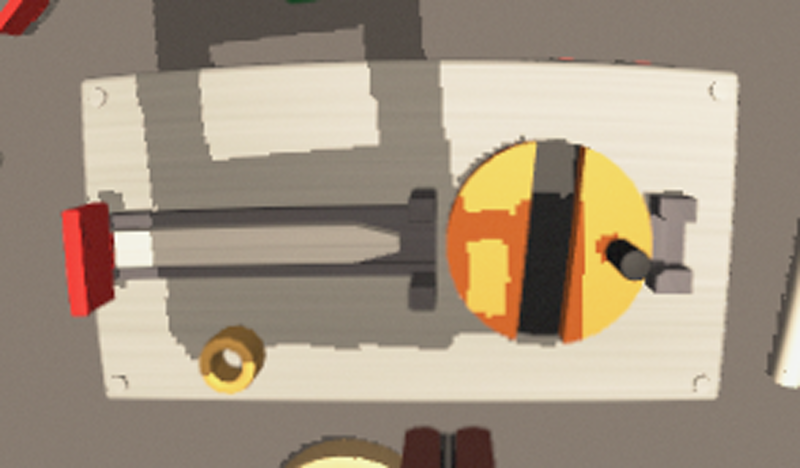

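The picture shows the chassis corners, the disc centre at (550,242), the pin top at (634,265) and the head's top-back edge at (68,264). The slot is near right angles to the bar. I refit from these.

```bash
cat > fit2.py <<'E'
from h import *
from fit import f as f0
from scipy.optimize import least_squares
z=np.load('w2.npz'); d=z; o=z
W=np.array([[82,78],[738,72],[718,400],[107,398],[550,242],[555,140],[540,340],[634,265],[68,264],[112,254]])/2.7211+[96,62]
def P(p):
    x,y,yaw,th,s=p; c,sn=np.cos(th),np.sin(th)
    L=np.array([[-205,75,45],[85,75,45],[85,-75,45],[-205,-75,45],[0,0,65],[42*c,42*sn,65],[-42*c,-42*sn,65],[28*sn,-28*c,97],[s-8,0,96],[s,0,66.]])
    return np.c_[L[:,:2]@np.array([[np.cos(yaw),np.sin(yaw)],[-np.sin(yaw),np.cos(yaw)]])+[x,y],L[:,2]]
g=lambda p:(wproj(d,o,P(p))-W).ravel()
for F in (g,lambda p:np.r_[g(p),.3*f0(p)]):
    r=least_squares(F,np.load('p.npy') ,x_scale=[100,100,1,1,20],loss='soft_l1'); print(r.x.round(3),r.cost,g(r.x).reshape(-1,2).round(1).tolist())
np.save('p.npy',r.x)
E
cp p.npy p_old.npy; python3 fit2.py; python3 -c "
from h import *; print(unit()[1:])"
```

```text
[ 549.703   44.02     1.505    1.511 -181.725] 5.527750251909696 [[-2.0, 0.3], [0.5, -0.6], [0.2, 0.2], [-1.5, 0.8], [-0.3, 0.7], [0.9, -0.2], [0.2, 1.6], [0.3, -0.8], [-0.6, -0.1], [0.6, -1.4]]
[ 549.708   43.848    1.506    1.513 -181.519] 8.596833377036885 [[-2.1, 0.4], [0.3, -0.6], [0.1, 0.3], [-1.6, 0.8], [-0.4, 0.7], [0.7, -0.2], [0.1, 1.6], [0.1, -0.8], [-0.5, -0.1], [0.6, -1.4]]
(array([-40.2750747 , -25.45740368]), np.float64(0.08559975577586801))
```

Request:
move_arm(steps=[[[0.475,0.68,0],0,1],[[0.475,0.68,0],0,1],[[0.475,0.68,0],0,1],[[0.475,0.68,0],0,1],[[0,0,0.9],0,1],[[0,0,0.9],0,1],[[0,0,0.9],0,1],[[0,0,0.9],0,1],[[0,0,0.7],0,1],[[0,0,0.5],0,1],[[0,0,0.5],0,1],[[0,0,0.5],0,1],[[0,0,0],0,1],[[0,0,0],0,1]])

```text
t: 5.2
ee_pos: [529.3, 72.9, 77.5]
orientation: [-0.099, -3.139, 0.0]
ft_force: [0.1, 0.4, 0.7]
width: 0.4
grasp_force: 0.0
```

Run:
```python
from h import *
o,u,a=unit(); print(o['t'],o['qpos'].round(3),u,a,o['ee_pos'],o['ft_force'])
o,d=wsnap('w3')
im=d['image'][100:330,120:420,::-1]; cv2.imwrite('pics/w3c.png',cv2.resize(im,None,fx=2.6,fy=2.6,interpolation=2))
```

```text
5.2 [ 0.114  0.51   1.916  0.     0.717 -1.393] [27.61084175 22.28672473] 0.12733074574164788 [529.26968746  72.85442982  77.45584666] [0.10190899 0.3656119  0.70767519]
```

View pics/w3c.png

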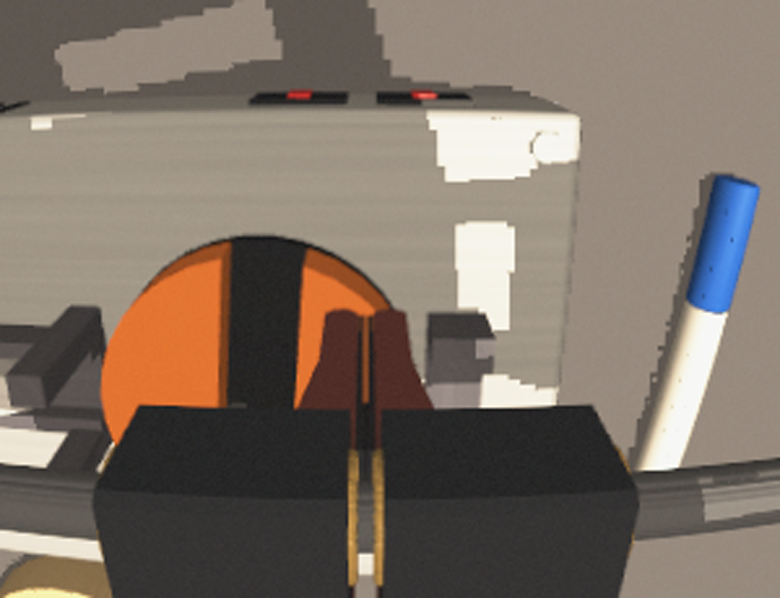

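The shut tip sits beside the disc's edge between the disc and the catch, clear of both; the pin is hidden behind it. I now push it round along an arc.

Request:
move_arm(steps=[[[-0.15,0,0],0,1],[[-0.15,0,0],0,1],[[-0.098,0.047,0],1,1],[[-0.098,0.047,0],1,1],[[-0.098,0.047,0],1,1],[[-0.098,0.047,0],1,1],[[-0.098,0.047,0],1,1],[[-0.098,0.047,0],1,1],[[-0.098,0.047,0],1,1],[[-0.098,0.047,0],1,1],[[-0.098,0.047,0],1,1],[[-0.098,0.047,0],1,1],[[-0.098,0.047,0],1,1],[[-0.098,0.047,0],1,1],[[-0.098,0.047,0],1,1],[[0,0,0],0,1],[[0,0,0],0,1]])

```text
t: 6.67
ee_pos: [571.1, 66.8, 78.1]
orientation: [1.769, 2.595, 0.001]
ft_force: [-0.5, 1.1, 0.1]
width: 0.4
grasp_force: 0.5
```

Run:
```python
from h import *
o,u,a=unit(); print(o['t'],u,a,o['ft_force'])
for c in ['scene','side']:
    d=cams.get_image(c); cv2.imwrite(f'pics/{c}1.png',d['image'][:,:,::-1])
a=cv2.imread('pics/scene1.png')[165:235,220:330]; b=cv2.imread('pics/side1.png')[150:225,190:290]
cv2.imwrite('pics/c1.png',np.hstack([cv2.resize(a,(400,300),interpolation=2),cv2.resize(b,(400,300),interpolation=2)]))
```

```text
6.6667 [ 24.28262608 -19.86905196] -64.81813637800118 [-0.52199885  1.09153881  0.06196067]
```

View pics/c1.png

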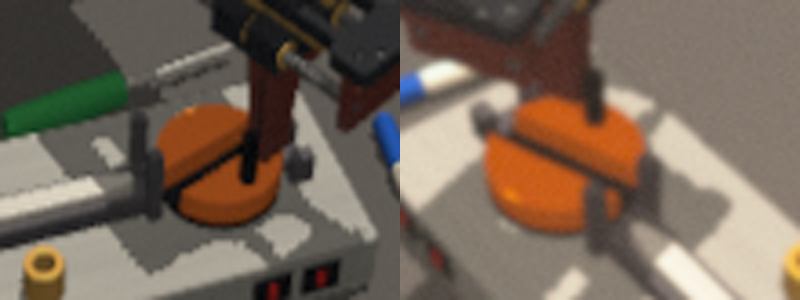

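The pin moved with the tip, with its top at (250,133) in the scene crop and (593,75) in the side crop, and the slot is partway round. I'll compute the angle from those.

```bash
cat > th.py <<'E'
from h import *
from fit import proj,pts
from scipy.optimize import minimize_scalar
def theta(ps,pd):
    p=np.load('p.npy')
    def e(t,w=(1,1)):
        q=p.copy(); q[3]=t; P=pts(q)
        # remove each camera's offset with disc-region residual of the first pictures
        a=proj('scene',P)[7]-ps-[-0.3,.1]; b=proj('side',P)[7]-pd
        return w[0]*a@a+w[1]*b@b
    return [round(minimize_scalar(lambda t:e(t,w),bounds=(-.4,3.5),method='bounded').x,3) for w in((1,1),(1,0),(0,1))]
E
python3 -c "
from th import *
S=np.array([538,136])/2.8+[100,140];D=np.array([190,90])/2.3+[140,130]
print('initial check',theta(S,D)); print(theta([288.8,201.6],[238.3,168.8]))"
```

```text
initial check [np.float64(1.534), np.float64(1.576), np.float64(1.515)]
[np.float64(0.183), np.float64(0.143), np.float64(0.23)]
```

Request:
move_arm(steps=[[[-0.098,0.047,0],1,1],[[-0.03,0.01,0],0.3,1],[[0,0,0],0,1],[[0,0,0],0,1],[[0.4,0,0],0,1],[[0.4,0,0],0,1],[[0,0,-1],0,1],[[0,0,-1],0,1],[[0,0,-1],0,1],[[0,0,-1],0,1],[[0,0,-1],0,1],[[0.5,0,-1],0,1],[[0.8,0,0],0,1],[[0,0,0],0,1],[[0,0,0],0,1]])

```text
t: 8.02
ee_pos: [559.2, 116.1, 227.7]
orientation: [1.913, 2.492, -0.0]
ft_force: [-1.2, -0.8, -0.1]
width: 0.6
grasp_force: 0.0
```

Run:
```python
from h import *
o,u,a=unit(); print(o['t'],u,a,o['ft_force'],o['ee_pos'])
o,d=wsnap('w4'); p=np.load('p.npy'); ux=np.r_[np.cos(p[2]),np.sin(p[2]),0]; c0=np.r_[p[:2],65]
q=wproj(d,o,np.array([c0])); print(q)
x0,y0=np.clip(q[0]-[100,75],0,None).astype(int); print(x0,y0)
im=d['image'][y0:y0+150,x0:x0+200,::-1]; cv2.imwrite('pics/w4c.png',cv2.resize(im,None,fx=4,fy=4,interpolation=2))
```

```text
8.0167 [72.74226395 -4.76462873] -71.28254749643632 [-1.16234054 -0.82741611 -0.14505576] [559.20779825 116.12486449 227.69549065]
[[236.73745659 229.61720416]]
136 154
```

View pics/w4c.png

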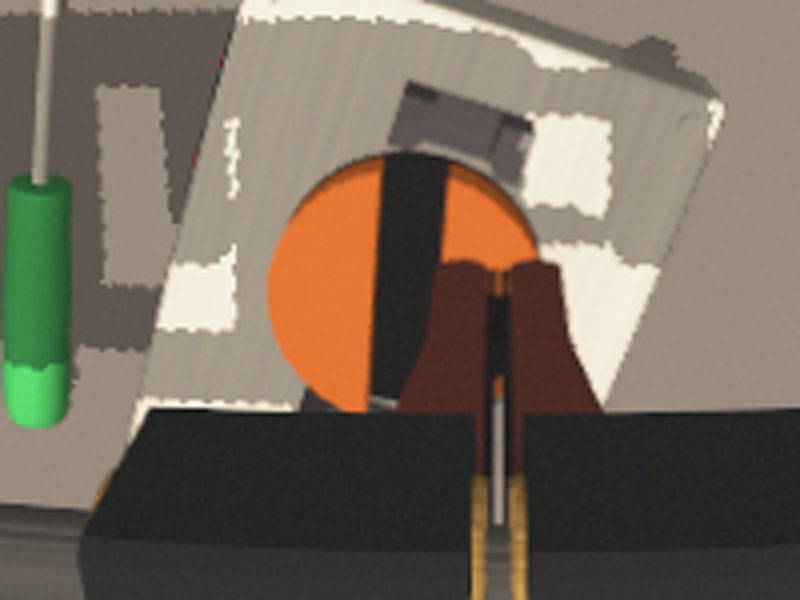

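The disc is in view. The slot's left edge runs (383,165) to (370,405) and its right edge (447,170) to (440,250), close to the catch's direction but a little past or short. I back-project it.

```bash
cat >> h.py <<'E'
def back(z,px,h):
    from scipy.optimize import least_squares
    return np.r_[least_squares(lambda v:(wproj(z,z,np.array([[v[0],v[1],h]]))-px).ravel(),z['ee_pos'][:2],x_scale=50).x,h]
def tounit(P):
    x,y,yaw=np.load('p.npy')[:3]; r=np.array([[np.cos(yaw),np.sin(yaw)],[-np.sin(yaw),np.cos(yaw)]]); return r@(P[:2]-[x,y])
E
python3 - <<'E'
from h import *
z=np.load('w4.npz')
for pr,h in ([(383,165),(370,405)],65),([(447,170),(440,250)],65),([(165,300),(238,20)],45),([(722,100),(605,405)],45):
    a,b=[tounit(back(z,np.array(q)/4+[136,154],h)) for q in pr]; d=a-b; print(a,b,np.arctan2(d[1],d[0]))
E
```

```text
[39.29313133 18.21588397] [-37.02125014  -0.53558725] 0.24094022755365394
[43.79319601  0.32106107] [19.69230989 -5.33445951] 0.23048999082051674
[-34.5468212   72.58001951] [61.90539073 73.08078709] -3.1364008278144855
[ 85.20445791 -72.7052165 ] [-23.30142098 -75.16440188] 0.02266019567184945
```

Request:
move_arm(steps=[[[0,0,0],1,1],[[0,0,0],1,1],[[0,0,0],1,1],[[-0.88,0.378,0],0,1],[[-0.88,0.378,0],0,1],[[0,0,0.9],0,1],[[0,0,0.9],0,1],[[0,0,0.9],0,1],[[0,0,0.9],0,1],[[0,0,0.9],0,1],[[0,0,0.7],0,1],[[0,0,0.5],0,1],[[0,0,0.29],0,1],[[0,0,0],0,1],[[0,0,0],0,1]])

```text
t: 9.32
ee_pos: [578.6, 70.8, 77.8]
orientation: [-2.225, -2.217, 0.001]
ft_force: [0.2, 0.1, 0.5]
width: 0.6
grasp_force: 0.0
```

Run:
```python
from h import *
for i in range(1):
    o,u,a=unit(); print(o['t'],u,a,o['ft_force'],o['ee_pos'])
```

```text
9.3167 [ 28.80289562 -27.05175733] -86.45579929314688 [0.22367431 0.05494743 0.48408124] [578.58082788  70.8250862   77.84161182]
```

Request:
move_arm(steps=[[[-0.13,0,0],0,1],[[-0.13,0,0],0,1],[[-0.13,0,0],0,1],[[-0.12,0,0],0,1],[[0,0,0],0,1],[[0,0,0],0,1],[[0.5,0,0],0,1],[[0.3,0,-0.3],0,1],[[0,0,-1],0,1],[[0,0,-1],0,1],[[0,0,-1],0,1],[[0,0,-1],0,1],[[0.6,0.8,-1],0,1],[[0.6,0.8,-0.7],0,1],[[0,0,0],0,1],[[0,0,0],0,1]])

```text
t: 10.65
ee_pos: [619.4, 109.6, 229.2]
orientation: [2.222, 2.219, 0.003]
ft_force: [-0.4, -0.4, -1.2]
width: 0.5
grasp_force: 0.0
```

Run:
```python
from h import *
o,u,a=unit(); print(o['t'],u,a,o['ft_force'],o['ee_pos'])
o,d=wsnap('w5'); p=np.load('p.npy'); ux=np.r_[np.cos(p[2]),np.sin(p[2]),0]; c0=np.r_[p[:2],65]
q=wproj(d,o,np.array([c0])); print(q)
x0,y0=np.clip(q[0]-[100,75],0,None).astype(int); print(x0,y0)
im=d['image'][y0:y0+150,x0:x0+200,::-1]; cv2.imwrite('pics/w5c.png',cv2.resize(im,None,fx=4,fy=4,interpolation=2))
```

```text
10.65 [ 70.15141486 -65.24184529] -86.34678652193098 [-0.4302618  -0.38680481 -1.2072478 ] [619.38714523 109.59398257 229.2252738 ]
[[202.46473531 227.65445113]]
102 152
```

View pics/w5c.png

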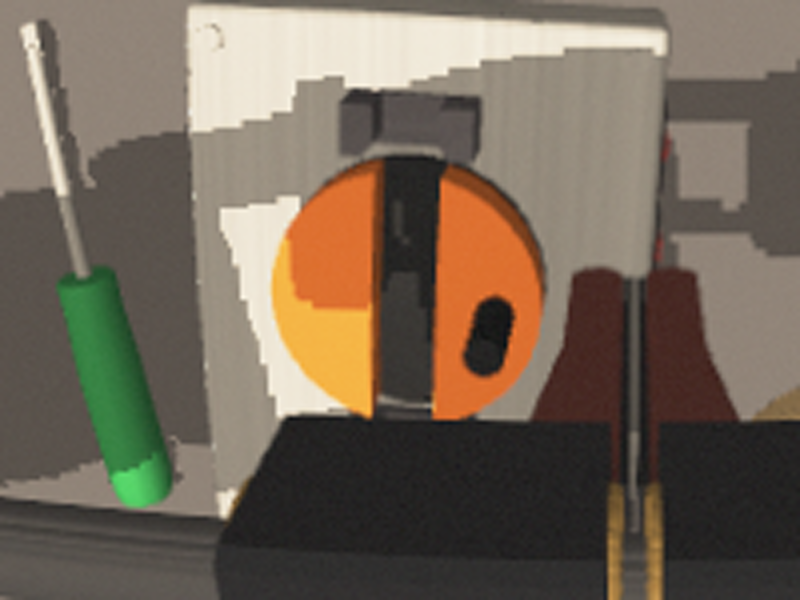

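The slot now looks in line. Its edges run (376,170) to (372,405) and (441,170) to (434,405), and the pin top is at (486,360).

Run:
```python
from h import *
z=np.load('w5.npz'); o=np.array([102,152])
for pr,h in ([(376,170),(372,405)],65),([(441,170),(434,405)],65),([(190,15),(210,460)],45),([(667,50),(650,260)],45):
    a,b=[tounit(back(z,np.array(q)/4+o,h)) for q in pr]; d=a-b; print(a,b,np.arctan2(d[1],d[0]))
print('pin',tounit(back(z,np.array((486,360))/4+o,97)))
```

```text
[41.60885058  7.7316087 ] [-36.38151774  10.07036089] -0.02997872138854597
[ 42.87784594 -11.57651701] [-34.50123759  -9.86055471] -0.022172414155215148
[81.26174795 72.13214597] [-76.62830179  74.61528648] -0.01572572696816864
[ 78.12203944 -75.233651  ] [ 11.19457395 -74.73236457] -0.007489855616964831
pin [ -1.16415191 -29.37527966]
```

Request:
move_arm(steps=[[[0,0,0],0.73,1],[[-0.94,-0.218,0],0,1],[[-0.94,-0.218,0],0,1],[[-0.94,-0.218,0],0,1],[[-0.94,-0.218,0],0,1],[[-0.94,-0.218,0],0,1],[[-0.94,-0.218,0],0,1],[[-0.94,-0.218,0],0,1],[[-0.94,-0.218,0],0,1],[[-0.94,-0.218,0],0,1],[[-0.94,-0.218,0],0,1],[[-0.94,-0.218,0],0,1],[[-0.94,-0.218,0],0,1],[[0,0,0],0,1],[[0,0,0],0,1]])

```text
t: 11.95
ee_pos: [532.6, -169.2, 226.7]
orientation: [-2.295, -2.141, 0.002]
ft_force: [0.2, 0.5, 0.4]
width: 0.7
grasp_force: 0.0
```

Run:
```python
from h import *
o,u,a=unit(); print(o['t'],u,a,o['ft_force'],o['ee_pos'])
o,d=wsnap('w6'); p=np.load('p.npy'); r=np.array([[np.cos(p[2]),np.sin(p[2])],[-np.sin(p[2]),np.cos(p[2])]])
q=wproj(d,o,np.array([np.r_[np.array([-189.5,y])@r+p[:2],96] for y in(21,0,-21)])); print(q)
x0,y0=np.clip(q[1]-[100,75],0,None).astype(int); print(x0,y0)
im=d['image'][y0:y0+150,x0:x0+200,::-1]; cv2.imwrite('pics/w6c.png',cv2.resize(im,None,fx=4,fy=4,interpolation=2))
```

```text
11.95 [-213.75698594    3.19715172] -90.24294371345607 [0.15164597 0.47247837 0.37613943] [ 532.57167951 -169.24459308  226.65224862]
[[242.86302653 158.65785999]
 [263.84991286 158.55211188]
 [284.81169602 158.54752721]]
163 83
```

View pics/w6c.png

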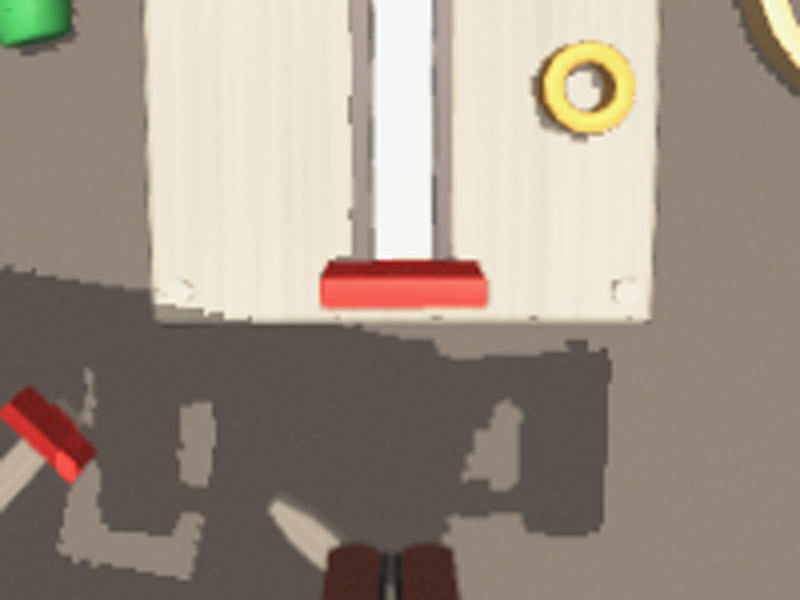

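The head's back edge is at (405,308), as predicted, with the bar straight in the guide. I descend behind it and start the push.

Request:
move_arm(steps=[[[0,0.13,0.9],0,1],[[0,0,0.9],0,1],[[0,0,0.9],0,1],[[0,0,0.9],0,1],[[0,0,0.9],0,1],[[0,0,0.8],0,1],[[0,0,0.5],0,1],[[0,0,0.38],0,1],[[0,0,0],0,1],[[0.2,0,0],0,1],[[0.2,0,0],0,1],[[0.2,0,0],0,1],[[0.2,0,0],0,1],[[0.2,0,0],0,1],[[0.2,0,0],0,1],[[0.2,0,0],0,1],[[0.2,0,0],0,1],[[0.2,0,0],0,1],[[0,0,0],0,1]])

```text
t: 13.58
ee_pos: [540.6, -123.2, 73.3]
orientation: [-2.294, -2.146, 0.0]
ft_force: [0.3, 1.0, -0.2]
width: 0.3
grasp_force: 0.0
```

Run:
```python
from h import *
o,u,a=unit(); print(o['t'],u,a,o['ft_force'],o['ee_pos'])
```

```text
13.5833 [-167.24758883   -1.85192301] -90.0717745119271 [ 0.25240487  1.00876001 -0.22391394] [ 540.64428513 -123.16368365   73.34596183]
```

Request:
move_arm(steps=[[[0.24,-0.02,0],0,1],[[0.24,-0.02,0],0,1],[[0.24,-0.02,0],0,1],[[0.24,0,0],0,1],[[0.24,0,0],0,1],[[0.24,0,0],0,1],[[0.24,0,0],0,1],[[0.24,0,0],0,1],[[0.24,0,0],0,1],[[0.24,0,0],0,1],[[0.24,0,0],0,1],[[0.24,0,0],0,1],[[0.24,0,0],0,1]])

```text
t: 14.67
ee_pos: [544.5, -45.7, 73.4]
orientation: [2.295, 2.146, 0.0]
ft_force: [0.9, -1.2, -0.3]
width: 0.3
grasp_force: 0.6
```

Request:
move_arm(steps=[[[0.1,0,0],0,1],[[0.1,0,0],0,1],[[0.1,0,0],0,1],[[0.1,0,0],0,1]])

```text
t: 15.0
ee_pos: [545.1, -36.1, 73.3]
orientation: [-2.295, -2.145, 0.0]
ft_force: [1.3, -1.2, 0.0]
width: 0.6
grasp_force: 0.5
```

Run:
```python
from h import *
o,u,a=unit(); print(o['t'],u,a,o['ft_force'],o['ee_pos'])
```

```text
15.0 [-80.11850135  -0.57780789] -90.11099057148435 [ 1.32702537 -1.18164709  0.01702192] [545.05721319 -36.13709392  73.3446363 ]
```

Push in small steps until the force rises.

Request:
move_arm(steps=[[[0.06,0,0],0,1],[[0.06,0,0],0,1],[[0.04,0,0],0,1],[[0,0,0],0,1]])

```text
t: 15.33
ee_pos: [545.3, -32.2, 73.4]
orientation: [-2.294, -2.146, 0.0]
ft_force: [-0.4, 0.1, -0.2]
width: 0.3
grasp_force: 0.2
```

Request:
move_arm(steps=[[[0.04,0,0],0,1],[[0.04,0,0],0,1],[[0,0,0],0,1]])

```text
t: 15.58
ee_pos: [545.3, -32.0, 73.4]
orientation: [2.293, 2.146, -0.003]
ft_force: [-0.6, -11.9, -0.9]
width: 0.4
grasp_force: 5.7
```

Request:
move_arm(steps=[[[0.02,0,0],0,1],[[0,0,0],0,1],[[-0.4,0,0],0,1],[[-0.6,0,0],0,1],[[0,0,-1],0,1],[[0,0,-1],0,1],[[0,0,-1],0,1],[[0,0,-1],0,1],[[0,0,-1],0,1],[[0,0,-1],0,1],[[0,0,0],0,1],[[0,0,0],0,1]])

```text
t: 16.58
ee_pos: [544.7, -54.9, 224.8]
orientation: [2.293, 2.144, 0.004]
ft_force: [0.0, -0.1, -1.1]
width: 0.5
grasp_force: 0.0
```

Run:
```python
from h import *
o,u,a=unit(); print(o['t'],u,a,o['ft_force'],o['ee_pos'])
o,d=wsnap('w7'); p=np.load('p.npy'); r=np.array([[np.cos(p[2]),np.sin(p[2])],[-np.sin(p[2]),np.cos(p[2])]])
q=wproj(d,o,np.array([np.r_[np.array([-64,y])@r+p[:2],96] for y in(21,0,-21)])); print(q)
x0,y0=np.clip(q[1]-[100,110],0,None).astype(int); print(x0,y0)
im=d['image'][y0:y0+150,x0:x0+200,::-1]; cv2.imwrite('pics/w7c.png',cv2.resize(im,None,fx=4,fy=4,interpolation=2))
```

```text
16.5833 [-98.85247466  -1.39769864] -90.11207452581105 [ 0.03119557 -0.05380445 -1.13886622] [544.65314698 -54.88464595 224.77973829]
[[237.21247597 148.41108202]
 [258.46759202 148.28356917]
 [279.73195079 148.29465754]]
158 38
```

View pics/w7c.png

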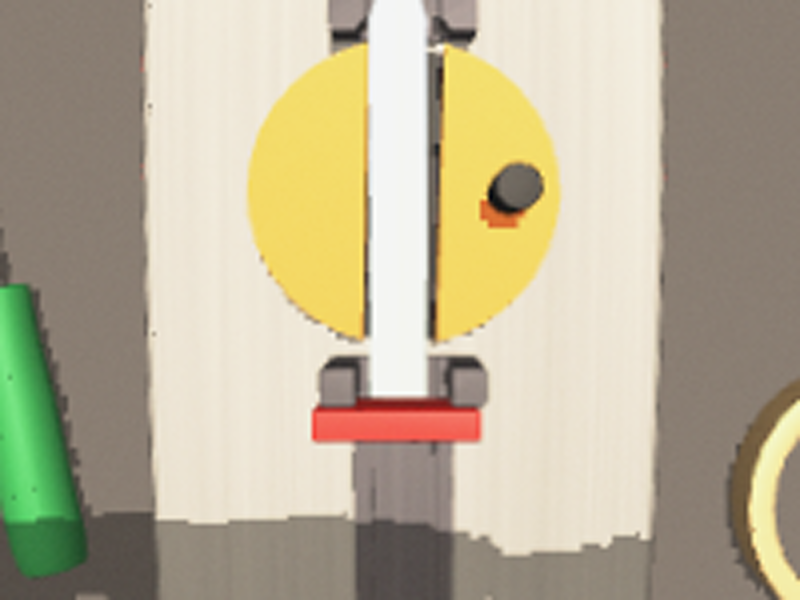

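The bar runs through the slot into the catch, and the red head (312–480, 405–440) sits flush against both posts. The robot is clear, so I hand it in.

```bash
python3 -c "
from workcell import ctrl; print(ctrl.close_job())"
```

```text
the job is handed in; nothing more can be done
None
```

I turned the disc's slot into line with the bar, pushed the bar through until its head met both stop posts, and handed the job in at about 17 s with the arm clear; no verdict came back.

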